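# Load the charging tray and slide it into the dock

## Task

Put the battery holder on charge: lay it lengthwise and upright in the pocket of the aluminium tray, then slide the loaded tray, orange grip outwards, fully home into the bay of the grey charging dock, so that its black front plate sits flush against the dock. With the tray home, press the green start button on the dock fully and let it go. Leave the mug, the blue box and the tape roll where they are.

Things in the scene. Friction and masses are not known exactly. Their poses are not given: they have to be found in the camera images.
- pack_center (a point): Loose two-cell battery holder, an oblong open-topped black box 33 x 94 x 17 mm (x, y, z) with two cells in it, standing on the bench, about 75 g. Its rigid side walls are 14 mm high. The point is its centre, 7 mm above its underside; x is its 33 mm width (grasp across this), y its length, z up.
- tray_handle (a point): Orange upright grip block at the front of a loose aluminium tray (0.15 to 0.3 kg, flat on the bench; may be slid or carried). Point 40 mm above the tray's underside, on its middle line; x points to the tray's nose (the way it slides in), y left, z up. Block: 14 mm wide in y (grasp across this), x -19 to +22 mm, z -30 to +14 mm. Behind it a black front plate, x +22 to +27 mm, 92 mm wide, top 34 mm above bench.
- tray_pocket (a point): Centre of where the battery holder lies in the tray (either way round): 77 mm ahead of and 30 mm below tray_handle, 7 mm above the pocket floor; same axes. Pocket 100 (x) x 40 mm. The tray body reaches from -50 to +54 mm in x, 48 mm wide, floor 3 mm thick; end wall and 4 mm side walls stand 2 mm above the point, the sides open for fingers over the middle 52 mm.
- bay_mouth (a point): Fixed grey charging dock, 124 wide, 118 deep, 46 mm high, on the bench. Point: middle of its front face, 17 mm above the bench; x points into the bay, y left, z up. The bay is 34 mm high, its floor is the bench (no sill); the mouth, 76 mm wide, narrows by slanted black cheeks over 25 mm to a straight 51 mm channel. Home: front plate against the face, tray_handle 27 mm in front of it.
- bay_end (a point): Middle of the dock bay's closed far end, 110 mm behind bay_mouth, same height and axes; the tray's nose stops 6 mm short of it.
- start_button_top (a point): Middle of the top of the round green push button (28 mm across) on the dock's roof, 56 mm behind the front face and 32 mm left of the middle line. It is pressed straight down against a spring, 6 mm, about 4 N when fully down, and springs back.
- start_button (a joint): Travel of the start button in m: 0 out, 0.006 fully pressed.
- mug: Cream mug, 78 x 111 x 100 mm, standing behind the rover on the left; origin at the centre of its underside. Leave alone.
- blue_box: Blue case 58 x 88 x 21 mm lying at the back, to the left of the dock; origin at the centre of its underside. Leave alone.
- tape_roll: Roll of masking tape, 98 mm across, 25 mm high, near the front edge on the right; origin at the centre of its underside. Leave alone.
Things that resemble listed ones, but are neither listed nor needed, are in the scene too. Of the things like the part that bears pack_center, leave any that is purple or turquoise; of the rest the larger one is meant.

How it is judged:
On the way, in this order (a step that is already met when the one before it is completed fails the run):
1. the battery holder lies in the tray's pocket (x of pack_center in the frame of tray_handle between 0.071 and 0.083 m and y of pack_center in the frame of tray_handle between -0.006 and 0.006 m and z of pack_center in the frame of tray_handle between -0.034 and -0.026 m and angle between the y axis of pack_center and the x axis of tray_handle, either way round below 0.12 rad and angle between pack_center's own z axis and vertical below 0.15 rad), for 0.2 s.
2. the loaded tray is fully home in the dock (all of step 1 and x of tray_handle in the frame of bay_mouth between -0.0305 and -0.024 m and y of tray_handle in the frame of bay_mouth between -0.005 and 0.005 m and z of tray_handle in the frame of bay_mouth between 0.018 and 0.028 m and angle between the x axis of tray_handle and the x axis of bay_mouth, either way round below 0.06 rad and x of tray_pocket in the frame of bay_mouth above 0.04 m), for 0.2 s.
3. with the tray home, the start button is pressed (x of tray_handle in the frame of bay_mouth between -0.0305 and -0.024 m and y of tray_handle in the frame of bay_mouth between -0.005 and 0.005 m and z of tray_handle in the frame of bay_mouth between 0.018 and 0.028 m and angle between the x axis of tray_handle and the x axis of bay_mouth, either way round below 0.06 rad and x of tray_pocket in the frame of bay_mouth above 0.04 m and value of joint start_button above 0.004 m), for 0.05 s.
At the end, for the whole second after the job is handed in: The battery holder lies flat in the pocket (within 6 mm of its middle, 4 mm in height), the tray is straight in the bay (5 mm, 0.06 rad) with its front plate at most 3.5 mm off the dock's face, and the start button, having been pressed at least 4 mm, is out again (all of step 2 and value of joint start_button below 0.002 m); the robot touches nothing.
It fails at once if the mug is displaced by more than 30 mm (distance of mug from where it was at the start of the episode above 0.03 m).
It fails at once if the blue box is displaced by more than 30 mm (distance of blue_box from where it was at the start of the episode above 0.03 m).
It fails at once if the tape roll is displaced by more than 30 mm (distance of tape_roll from where it was at the start of the episode above 0.03 m).
It also fails if it takes over 67 s, if anything falls off the work surface, if the arm or the gripper's body presses on something with over 40 N, if the wrist force passes 120 N, or if a joint passes its speed limit or range.

## Robot

A 7-joint arm with a two-finger parallel gripper is mounted at the origin on a cart in front of the work surface, level with it; the furniture and walls round the work are solid. World frame = base frame: x ahead of the robot, y to its left, z up, the work surface at z = 0. Lengths are in m, angles in rad, forces in N, time in s.
With the tool pointing down it reaches from about 0.425 to 0.925 m from the base axis. Payload 6.8 kg.
Tool frame: the origin (TCP) lies midway between the tips of the shut fingers; the grasp point (between the pads) lies 19 mm behind it; z points along the fingers, y is the line along which they close (so a half turn about z gives the same grasp; the last joint's range is limited). The gripper opens to 85 mm and grips with 20 to 120 N. Pads are 22 mm wide; open, the fingers measure 114 mm over their backs; the gripper's body (76 mm by 85 mm) begins 54 mm behind the grasp point. The pads swing forward as they close: fully open they stand 13 mm farther back than shut.
Start: joints at [1.063, 0.477, 0.022, 1.555, -0.011, 1.109, -0.083], TCP at [0.263, -0.622, 0.231] pointing down, gripper open.
Joint ranges: [-2.96, 2.96], [-0.34, 2.1], [-1.41, 1.46], [0.24, 2.44], [-1.37, 4.51], [0.17, 1.92], [-2.96, 2.96]. Speed limits (rad/s): [2.39, 2.39, 3.14, 3.14, 3.14, 3.14, 3.14].

## Interface

Orientations are given as a rotation vector (axis times angle).
In Python, from bench import r gives the robot as it stands. The module is installed in compiled form; this text tells all that it offers.
- The arm moves only by the tool apply_moves, never from a script. Its argument "rows" is a list of rows, each a list of 6 numbers: the shift along the tool's x, y, z scaled (see below), then the turn, a rotation vector about the tool's x, y, z scaled (see below). A call has 1 to 5 rows; each row is the pose to reach, as a shift and turn from the pose commanded when the call began, along the tool's axes at that moment; what a row does not reach only later rows make up. The controller multiplies each number of a shift by 0.25 m and each number of a turn by 90 degrees. A row lasts 1/8 s, in which the tool goes at most 62.5 mm and 10.7 degrees, less where a joint would pass 70% of its speed; a pose out of reach is approached as far as the arm can. A call with a number of a shift or a turn outside -1 to 1 is refused whole. A call with a gripper value outside its range is refused whole. "claw" is the opening, from 0 (shut) to 1 (fully open), set as the call begins (left out, the last holds). The fingers move at their own pace and stop on an object; "newtons" is the grip in N (left out, the last holds). Time passes only in rows, so rows that repeat a pose let the fingers close. It gives the time, the measured TCP pose, the force, the opening and the grip force at its end, in the units of the state.
- r.get_obs(): the state, without advancing time (a new reading comes with each control period).
- r.grab_frame(name): name is "side" or "top"; returns a dict with "pixels" (384x512x3 uint8, red, green, blue), "intrinsics" (3x3 intrinsics, pixels), "dist" ([k1, k2, p1, p2, k3] as OpenCV has them; the pictures are not rectified), "eye" and "attitude" of the camera in the world. Camera axes: x right, y up, looking along -z (the intrinsics and any distortion apply to the point x, -y, -z); pixel columns grow to the right and rows downward; lengths in m; the calibration is good to about 2 mm. A picture is of the moment at which its call begins. There is no depth.
- r.hand_in(): hands the job in; it is judged then, once.
Trained networks look in a picture, given as the dict that the camera call returned (one of the last four; its "shot" number tells which), for a name from the list of things; names that differ only in an ending like _2 or _b are one class to them, and where a whole thing is asked for, a point or a joint stands for the part that bears it (a point fixed in the world has none). Each returns a list of dicts, best first, with "conf" (0 to 1); they miss things now and then, are a little off and sometimes report something else, mostly with a low value. They report only what shows in the picture. A call takes as long as a camera call. They do not tell look-alikes from the thing itself.
- r.search_frame(picture, thing): "rect" ([left, top, width, height] in pixels, round what is visible of it).
- r.outline_of(picture, thing): "pixels" (384x512 bool, what is visible of it) and "rect" ([left, top, width, height] in pixels, round what is visible of it).
- r.landmark_of(picture, thing): "point" ([column, row] in pixels: a listed point, or the origin of a listed thing).
The state is a dict: "clock": time; "joints": joint angles; "qvel": joint speeds; "tau": joint torques, N m; "tcp_pos": TCP position; "orientation": TCP orientation; "contact_force": force on the tool from outside, world axes, zero at the start; "moment": the same for the moment, N m; "grip_width": finger opening in m; "gripper_force": force on a finger pad.
Only numpy, scipy, OpenCV 4.12 (cv2) and the standard library are available. Lean on these libraries where they do the work, as an engineer would, in place of code of your own. Each camera call takes 0.05 s, during which the arm holds its last target. There are 200 camera calls.

## Working session

There is one attempt and no reset: what is moved stays moved. The work goes in short steps, Python scripts to look and compute and a tool call to move; the robot and the scene stay as the last step left them, time stands still between calls to the robot, and variables do not carry over. Pictures are saved under pics/ and viewed, at most 10 in all, crops included, and the job is handed in when it is done.

Besides the shell and the picture viewer there is one more tool, called after "Emit:" in YAML: its name, and indented under it one key for each argument. apply_moves: Moves the arm, as the interface text tells. Its arguments: {"type":"object","properties":{"rows":{"type":"array","items":{"type":"array","items":{"type":"number"}}},"claw":{"type":"number"},"newtons":{"type":"number"}},"required":["rows"]}

```bash
mkdir -p pics; cat > h.py <<'E'
import numpy as np, cv2
from bench import r
from scipy.spatial.transform import Rotation as R
def rot(a):
    a=np.array(a,float)
    if a.shape==(3,3): return a
    return R.from_rotvec(a).as_matrix() if a.size==3 else R.from_quat(a).as_matrix()
def ray(p,uv):
    n=cv2.undistortPoints(np.array([[uv]],float),np.array(p["intrinsics"]),np.array(p["dist"]))[0,0]
    return np.array(p["eye"]), rot(p["attitude"])@np.array([n[0],-n[1],-1.])
def onz(p,uv,z):
    e,d=ray(p,uv); return e+d*(z-e[2])/d[2]
def proj(p,X):
    c=rot(p["attitude"]).T@(np.array(X,float)-np.array(p["eye"])); c=np.array([[c[0],-c[1],-c[2]]])
    return cv2.projectPoints(c,np.zeros(3),np.zeros(3),np.array(p["intrinsics"]),np.array(p["dist"]))[0][0,0]
def tri(p,u,q,v):
    A=np.zeros((3,3));b=np.zeros(3)
    for e,d in(ray(p,u),ray(q,v)):
        d=d/np.linalg.norm(d);M=np.eye(3)-np.outer(d,d);A+=M;b+=M@e
    return np.linalg.solve(A,b)
def save(p,n,box=None,s=1):
    im=p["pixels"][:,:,::-1]
    if box: im=im[box[1]:box[3],box[0]:box[2]]
    cv2.imwrite("pics/"+n,cv2.resize(im,None,fx=s,fy=s,interpolation=cv2.INTER_CUBIC))
def state():
    o=r.get_obs(); print({k:np.round(o[k],3).tolist() for k in("clock","joints","tcp_pos","orientation","contact_force","grip_width")}); return o
def moves(o,targets):
    "targets: list of (pos, yaw-less rotation matrix) -> rows"
    P=np.array(o["tcp_pos"]);M=rot(o["orientation"])
    for p,T in targets:
        print(np.round(np.r_[M.T@(np.array(p)-P)/.25, R.from_matrix(M.T@T).as_rotvec()/(np.pi/2)],4).tolist())
E
cat > a.py <<'E'
from h import *
np.set_printoptions(precision=4,suppress=True)
o=state(); print(rot(o["orientation"]))
T=r.grab_frame("top");S=r.grab_frame("side")
for p,n in((T,"top"),(S,"side")):
    save(p,n+"0.png",s=1.5); print(n,np.array(p["eye"]),p["attitude"])
    for t in"pack_center tray_handle tray_pocket bay_mouth bay_end start_button_top mug".split():
        print(t,[(round(d["conf"],2),np.round(d["point"],1).tolist()) for d in r.landmark_of(p,t)][:4])
    for t in["pack_center"]:
        print(t,[(round(d["conf"],2),np.round(d["rect"],1).tolist()) for d in r.search_frame(p,t)][:5])
E
python3 a.py
```

```text
{'clock': 0.0, 'joints': [1.063, 0.478, 0.022, 1.556, -0.011, 1.109, -0.083], 'tcp_pos': [0.262, -0.621, 0.23], 'orientation': [-3.077, -0.623, 0.001], 'contact_force': [0.274, 0.268, 0.421], 'grip_width': 0.085}
[[ 0.9211  0.3892 -0.0008]
 [ 0.3892 -0.9211  0.0016]
 [-0.0001 -0.0018 -1.    ]]
top [ 0.2796 -0.0728  1.6605] [ 0.1259 -0.1223 -1.5708]
pack_center [(0.62, [267.1, 255.7]), (0.57, [229.0, 226.1]), (0.55, [219.3, 171.9]), (0.49, [315.4, 247.6])]
tray_handle [(0.75, [274.2, 226.7])]
tray_pocket [(0.59, [281.1, 202.8])]
bay_mouth [(0.98, [260.8, 166.9])]
bay_end [(0.64, [264.0, 139.7])]
start_button_top [(0.63, [248.8, 148.4])]
mug [(0.71, [156.8, 157.2])]
pack_center [(0.68, [301.6, 239.2, 28.4, 15.8]), (0.62, [219.0, 213.8, 19.2, 23.3]), (0.6, [255.9, 245.3, 20.1, 17.5])]
side [0.3029 0.6205 1.4089] [ 0.1238 -0.6995 -2.733 ]
pack_center [(0.7, [208.8, 227.4]), (0.59, [267.4, 232.1]), (0.53, [319.3, 158.7]), (0.51, [310.6, 206.2])]
tray_handle [(0.71, [286.4, 188.0])]
tray_pocket [(0.92, [262.3, 182.6])]
bay_mouth [(0.61, [223.4, 181.1])]
bay_end [(0.67, [188.8, 173.5])]
start_button_top [(0.52, [202.0, 180.3])]
mug [(0.59, [166.9, 285.3])]
pack_center [(0.79, [252.8, 223.7, 29.0, 16.9]), (0.61, [201.0, 215.2, 17.6, 15.8]), (0.57, [309.4, 145.9, 16.7, 25.7]), (0.48, [301.2, 199.0, 20.2, 16.8])]
```

View pics/top0.png

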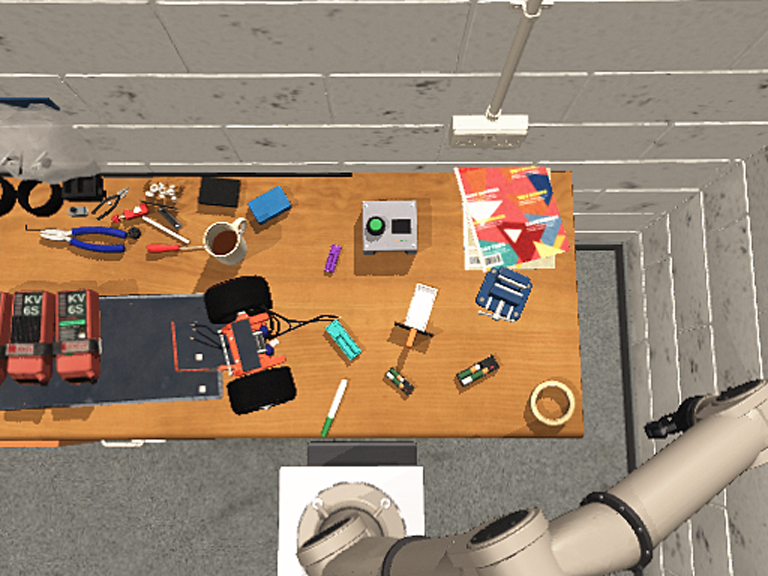

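```bash
cat > b.py <<'E'
from h import *
np.set_printoptions(precision=4,suppress=True)
T=r.grab_frame("top");S=r.grab_frame("side")
save(T,"top_crop.png",(195,125,345,275),4)
L=lambda p,t:[d["point"] for d in r.landmark_of(p,t) if d["conf"]>.3]
for t in"tray_handle tray_pocket bay_mouth bay_end start_button_top".split():
    a,b=L(T,t),L(S,t)
    if a and b: print(t,tri(T,a[0],S,b[0]),a[0],b[0])
print("packs top"); 
for u in L(T,"pack_center"): print(np.round(u,1),onz(T,u,.007))
print("side")
for u in L(S,"pack_center"): print(np.round(u,1),onz(S,u,.007))
E
python3 b.py
```

```text
tray_handle [ 0.4309 -0.1318  0.0384] [272.0, 224.8] [287.6, 188.0]
tray_pocket [ 0.5123 -0.162  -0.0167] [279.9, 205.6] [262.8, 180.6]
bay_mouth [ 0.637  -0.092   0.0207] [259.7, 166.5] [221.3, 182.7]
bay_end [ 0.7518 -0.1038 -0.009 ] [263.0, 139.6] [187.4, 173.4]
packs top
[229.9 224.8] [0.4385 0.0111 0.007 ]
[315.6 251.3] [ 0.3474 -0.28    0.007 ]
[266.7 252.9] [ 0.3425 -0.1141  0.007 ]
[220.6 172.1] [0.6227 0.0443 0.007 ]
side
[267.1 232.3] [0.4451 0.0198 0.007 ]
[208.9 225.4] [0.6222 0.0555 0.007 ]
[319.1 160.5] [ 0.3599 -0.2824  0.007 ]
[311.2 203.7] [ 0.3427 -0.1185  0.007 ]
```

Battery-holder candidates in the top picture (scaled pixels): purple (332,258), turquoise (342,340), small black (398,380) and larger black (477,372). The larger black one at about (318,248) original should be the one meant. I'll confirm it in the crop.

View pics/top_crop.png

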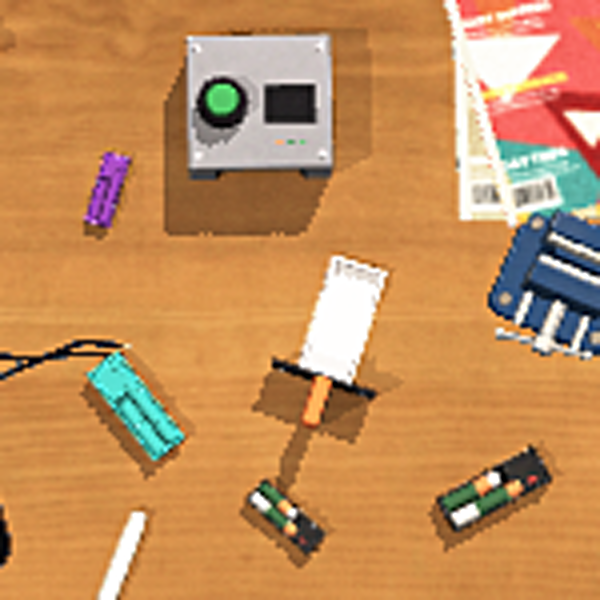

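```bash
cat > c.py <<'E'
from h import *
np.set_printoptions(precision=4,suppress=True)
# outline-based poses on plane
for n in("top","side"):
    p=r.grab_frame(n)
    for t,z in(("pack_center",.012),("tray_handle",.015),("bay_mouth",.046),("start_button_top",.05)):
        for d in r.outline_of(p,t):
            if d["conf"]<.35: continue
            m=d["pixels"].astype(np.uint8)
            c=max(cv2.findContours(m,cv2.RETR_EXTERNAL,cv2.CHAIN_APPROX_NONE)[0],key=len)[:,0]
            w=np.array([onz(p,u,z)[:2] for u in c.astype(float)])
            (cx,cy),(a,b),ang=cv2.minAreaRect((w*1000).astype(np.float32))
            print(n,t,round(d["conf"],2),np.round(d["rect"],0),"ctr",cx,cy,"size",a,b,"ang",ang)
E
python3 c.py
```

```text
top pack_center 0.47 [257. 244.  19.  17.] ctr 340.3374938964844 -111.56387329101562 size 68.96136474609375 26.30287742614746 ang 44.84468460083008
top tray_handle 0.91 [262. 190.  31.  44.] ctr 486.0210266113281 -149.6266326904297 size 74.2940673828125 144.56565856933594 ang 81.1015396118164
top bay_mouth 0.8 [244. 133.  33.  34.] ctr 686.4129638671875 -92.99012756347656 size 123.50283813476562 123.07975769042969 ang 89.76065826416016
top start_button_top 0.58 [246. 145.   8.   6.] ctr 692.23779296875 -60.398868560791016 size 23.951622009277344 24.590911865234375 ang 89.79304504394531
side pack_center 0.83 [312. 147.  14.  26.] ctr 364.4249572753906 -278.7840576171875 size 37.136444091796875 100.38900756835938 ang 28.29653549194336
side pack_center 0.83 [253. 225.  30.  16.] ctr 433.31829833984375 20.61737823486328 size 90.63919067382812 36.816131591796875 ang 36.71947479248047
side pack_center 0.74 [153. 263.  30.  42.] ctr 665.822509765625 268.9857177734375 size 80.4464111328125 130.59750366210938 ang 39.32727813720703
side pack_center 0.62 [200. 216.  20.  15.] ctr 623.1547241210938 48.119720458984375 size 26.660037994384766 65.44395446777344 ang 71.29735565185547
side pack_center 0.49 [302. 199.  23.  17.] ctr 341.69970703125 -104.96489715576172 size 70.24530029296875 30.050769805908203 ang 47.05501174926758
side tray_handle 0.87 [250. 165.  42.  35.] ctr 482.37384033203125 -159.11585998535156 size 94.8419189453125 148.97482299804688 ang 62.56990051269531
side bay_mouth 0.85 [180. 154.  48.  49.] ctr 689.6109619140625 -78.40877532958984 size 145.1108856201172 128.71116638183594 ang 89.71319580078125
side start_button_top 0.66 [251. 168.  40.  33.] ctr 482.9107971191406 -124.83708953857422 size 92.37139129638672 142.3604278564453 ang 89.35974884033203
side start_button_top 0.49 [195. 176.  10.   7.] ctr 692.9815673828125 -62.0528564453125 size 26.08643913269043 24.330291748046875 ang 69.29218292236328
```

The larger black holder is confirmed at crop (495,489), clearly bigger than the other black one at (285,517). The tray lies at crop (340,330) with its nose up and slightly right, and the dock faces the robot. Next I fit the poses in both views.

```bash
cat > fit.py <<'E'
from h import *
from scipy.optimize import minimize
np.set_printoptions(precision=4,suppress=True)
def box(x0,x1,y0,y1,z0,z1): return np.array([[x,y,z] for x in(x0,x1) for y in(y0,y1) for z in(z0,z1)])
PACK=[box(-.0165,.0165,-.047,.047,0,.0145)]
TRAY=[box(-.019,.022,-.007,.007,.01,.054),box(.022,.027,-.046,.046,0,.034),box(.027,.131,-.024,.024,0,.012)]
DOCK=[box(0,.118,-.062,.062,0,.046)]
def render(p,boxes,q,zo=0,K=8):
    x,y,a=q; m=np.zeros((384*2,512*2),np.uint8); c,s=np.cos(a),np.sin(a)
    out=np.zeros((384,512),np.float32)
    pts=[]
    for b in boxes:
        w=np.c_[x+c*b[:,0]-s*b[:,1],y+s*b[:,0]+c*b[:,1],b[:,2]+zo]
        u=np.array([proj(p,v) for v in w]); pts.append(cv2.convexHull(u.astype(np.float32))[:,0])
    A=np.vstack(pts); lo=np.floor(A.min(0)).astype(int)-2; hi=np.ceil(A.max(0)).astype(int)+2
    big=np.zeros(((hi[1]-lo[1])*K,(hi[0]-lo[0])*K),np.uint8)
    for u in pts: cv2.fillConvexPoly(big,np.round(((u-lo+.5)*K-.5)*16).astype(np.int32),1,shift=4)
    sm=big.reshape(hi[1]-lo[1],K,hi[0]-lo[0],K).mean((1,3))
    out[lo[1]:hi[1],lo[0]:hi[0]]=sm; return out
def mask(p,thing,near,tol=15):
    b=None
    for d in r.outline_of(p,thing):
        x,y,w,h=d["rect"]
        if np.hypot(x+w/2-near[0],y+h/2-near[1])<tol and (b is None or d["conf"]>b["conf"]): b=d
    return None if b is None else b["pixels"].astype(np.float32)
def fit(obs,boxes,q0,zo=0):
    f=lambda v:sum(np.abs(render(p,boxes,(v[0]/100,v[1]/100,v[2]/10),zo)-m).sum() for p,m in obs)
    v0=np.array([q0[0]*100,q0[1]*100,q0[2]*10])
    s=minimize(f,v0,method="Nelder-Mead",options=dict(initial_simplex=np.vstack([v0]+[v0+1.0*np.eye(3)[i] for i in range(3)]),xatol=.005,fatol=.05))
    return np.array([s.x[0]/100,s.x[1]/100,s.x[2]/10]),s.fun
E
cat > d.py <<'E'
from fit import *
P={n:r.grab_frame(n) for n in("top","side")}
for name,thing,B,q0 in(("pack","pack_center",PACK,(.36,-.28,np.radians(28.5))),("tray","tray_handle",TRAY,(.431,-.132,np.radians(-15.6))),("dock","bay_mouth",DOCK,(.636,-.0925,0))):
    obs=[]
    for n,p in P.items():
        near=np.array(cv2.boundingRect((render(p,B,q0)>.5).astype(np.uint8))); near=near[:2]+near[2:]/2
        m=mask(p,thing,near)
        if m is None: print(name,n,"no mask"); continue
        obs.append((p,m)); print(name,n,*fit([(p,m)],B,q0))
    if len(obs)>1: print(name,"both",*fit(obs,B,q0))
for n,p in P.items():
  for z in(.05,.055,.06):
    h=cv2.cvtColor(p["pixels"],cv2.COLOR_RGB2HSV); u=proj(p,(.692,-.06,.055)).astype(int)
    g=cv2.inRange(h,(45,100,60),(80,255,255)); k=np.zeros_like(g);k[u[1]-9:u[1]+10,u[0]-9:u[0]+10]=1
    M=cv2.moments(g*k,True); c=(M["m10"]/M["m00"],M["m01"]/M["m00"]); print("btn",n,np.round(c,2),M["m00"],onz(p,c,z))
E
python3 d.py
```

```text
pack top [ 0.363  -0.2895  0.5129] 37.15625
pack side [ 0.3653 -0.2819  0.4929] 24.375
pack both [ 0.3643 -0.2855  0.4666] 116.953125
tray top [ 0.4325 -0.1373 -0.3148] 50.703125
tray side [ 0.4332 -0.1338 -0.3213] 80.65625
tray both [ 0.4328 -0.1363 -0.3167] 150.953125
dock top [ 0.6352 -0.0923  0.0119] 112.875
dock side no mask
btn top [249.96 149.39] 57.0 [ 0.6926 -0.0586  0.05  ]
btn top [249.96 149.39] 57.0 [ 0.6913 -0.0586  0.055 ]
btn top [249.96 149.39] 57.0 [ 0.6901 -0.0587  0.06  ]
btn side [199.67 180.64] 64.0 [ 0.6948 -0.062   0.05  ]
btn side [199.67 180.64] 64.0 [ 0.6933 -0.0594  0.055 ]
btn side [199.67 180.64] 64.0 [ 0.6919 -0.0569  0.06  ]
```

```bash
cat > ov.py <<'E'
from fit import *
def overlay(fn,items,z=5,half=(38,38),ctrs=None):
    ims=[]
    for n in("top","side"):
        p=r.grab_frame(n)
        for B,q,c in items:
            u=proj(p,c).astype(int);x0,y0=u[0]-half[0],u[1]-half[1]
            im=cv2.resize(p["pixels"][y0:y0+2*half[1],x0:x0+2*half[0],::-1],None,fx=z,fy=z,interpolation=cv2.INTER_CUBIC)
            for b in B:
                cc,s=np.cos(q[2]),np.sin(q[2])
                w=np.c_[q[0]+cc*b[:,0]-s*b[:,1],q[1]+s*b[:,0]+cc*b[:,1],b[:,2]]
                uv=[(proj(p,v)-(x0,y0)+.5)*z-.5 for v in w]
                for i,j in((0,1),(2,3),(4,5),(6,7),(0,2),(1,3),(4,6),(5,7),(0,4),(1,5),(2,6),(3,7)):
                    cv2.line(im,*[tuple(int(k) for k in np.round(uv[t])) for t in(i,j)],(255,0,255),1,cv2.LINE_AA)
            ims.append(im)
    k=len(items); cv2.imwrite("pics/"+fn,np.vstack([np.hstack(ims[:k]),np.hstack(ims[k:])]))
E
python3 - <<'E'
from ov import *
overlay("ov1.png",[(PACK,(.3643,-.2855,.50),(.364,-.283,.01)),(TRAY,(.4328,-.135,-.3),(.49,-.15,.01)),(DOCK,(.6355,-.092,0.005),(.69,-.092,.03))],z=6,half=(22,25))
E
```

```text
(no output)
```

View pics/ov1.png

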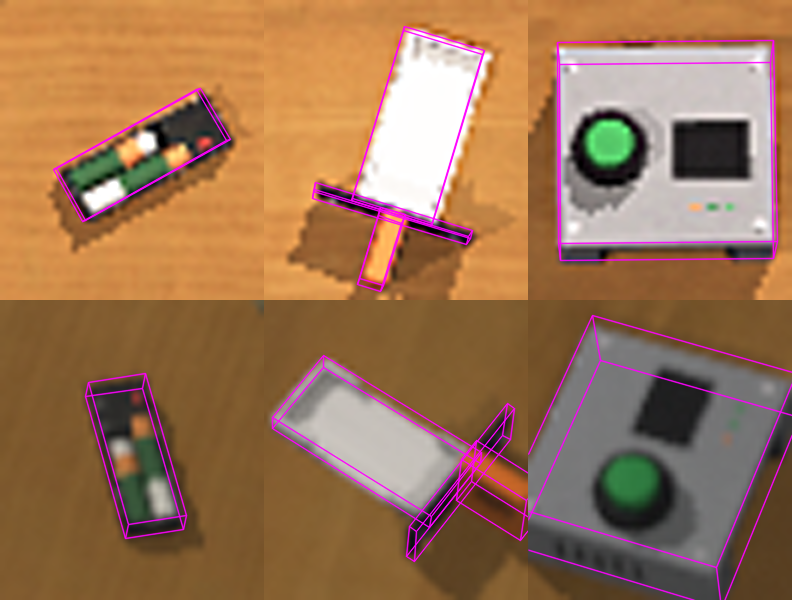

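Both overlays fit to within about 1 px, so I move above the pack.

```bash
cat > mv.py <<'E'
from h import *
import sys
def T(x,y,z,th):
    t=np.radians(th);c,s=np.cos(t),np.sin(t); return (x,y,z),np.array([[-s,c,0],[c,s,0],[0,0,-1.]]).T.copy().T if 0 else np.array([[-s,c,0],[c,s,0],[0,0,-1.]])
o=state(); M=rot(o["orientation"]); print("th",np.degrees(np.arctan2(M[1,1],M[0,1])),"tilt",M[:2,2])
moves(o,[T(*map(float,a.split(","))) for a in sys.argv[1:]])
E
python3 mv.py .33,-.40,.16,-10 .364,-.2855,.1,28.6
```

```text
{'clock': 2.6, 'joints': [1.063, 0.477, 0.022, 1.555, -0.011, 1.109, -0.083], 'tcp_pos': [0.263, -0.622, 0.231], 'orientation': [-3.079, -0.624, 0.0], 'contact_force': [-0.992, 0.816, 0.298], 'grip_width': 0.085}
th -67.09542734815683 tilt [-5.24144770e-06  3.15518018e-06]
[0.5932, -0.7125, 0.2852, -0.0, 0.0, -0.6344]
[0.8967, -1.0814, 0.5252, -0.0, -0.0, -1.0633]
```

Emit:
apply_moves:
  rows:
    - [0.593,-0.712,0.285,0,0,-0.634]
    - [0.593,-0.712,0.285,0,0,-0.634]
    - [0.593,-0.712,0.285,0,0,-0.634]
    - [0.593,-0.712,0.285,0,0,-0.634]
    - [0.593,-0.712,0.285,0,0,-0.634]
  claw: 0.8
  newtons: 30

```text
clock: 3.22
tcp_pos: [0.3312, -0.3951, 0.1591]
orientation: [-2.45, -1.961, -0.001]
contact_force: [-0.5, -2.0, 0.1]
grip_width: 0.0681
gripper_force: 0.0
```

```bash
python3 mv.py .364,-.2855,.06,28.6
```

```text
{'clock': 3.225, 'joints': [0.962, 0.319, -0.25, 1.988, 0.101, 0.85, 0.436], 'tcp_pos': [0.331, -0.395, 0.159], 'orientation': [-2.45, -1.961, -0.001], 'contact_force': [-0.538, -1.952, 0.059], 'grip_width': 0.068}
th -12.633118349875724 tilt [-0.00133852  0.00313572]
[0.4555, 0.0329, 0.3975, -0.0006, -0.0021, -0.4581]
```

Emit:
apply_moves:
  rows:
    - [0.455,0.03,0.397,0,0,-0.458]
    - [0.455,0.03,0.397,0,0,-0.458]
    - [0.455,0.03,0.397,0,0,-0.458]
    - [0.455,0.03,0.397,0,0,-0.458]
    - [0.455,0.03,0.397,0,0,-0.458]

```text
clock: 3.85
tcp_pos: [0.3639, -0.2912, 0.0608]
orientation: [1.623, 2.69, 0.001]
contact_force: [-0.4, 0.0, 0.7]
grip_width: 0.0687
gripper_force: 0.0
```

Emit:
apply_moves:
  rows:
    - [0,0,0,0,0,0]
    - [0,0,0,0,0,0]

```text
clock: 4.1
tcp_pos: [0.3637, -0.2917, 0.0611]
orientation: [1.625, 2.688, -0.001]
contact_force: [0.2, 0.6, -0.2]
grip_width: 0.0682
gripper_force: 0.0
```

```bash
python3 mv.py .364,-.2855,.004,28.6
```

```text
{'clock': 4.1, 'joints': [0.883, 0.425, -0.406, 2.158, 0.29, 0.609, 0.753], 'tcp_pos': [0.364, -0.292, 0.061], 'orientation': [1.625, 2.688, -0.001], 'contact_force': [0.158, 0.61, -0.236], 'grip_width': 0.068}
th 27.701719599520278 tilt [ 0.00049304 -0.00070289]
[0.0217, 0.0125, 0.2284, 0.0001, 0.0005, -0.01]
```

Emit:
apply_moves:
  rows:
    - [0.022,0.012,0.1,0,0,-0.01]
    - [0.022,0.012,0.18,0,0,-0.01]
    - [0.022,0.012,0.228,0,0,-0.01]
    - [0.022,0.012,0.228,0,0,-0.01]

```text
clock: 4.6
tcp_pos: [0.3634, -0.2848, 0.0034]
orientation: [-1.601, -2.702, 0.0]
contact_force: [-0.6, 0.8, -0.2]
grip_width: 0.0683
gripper_force: 0.0
```

Emit:
apply_moves:
  rows:
    - [0,0,0,0,0,0]
    - [0,0,0,0,0,0]
    - [0,0,0,0,0,0]
    - [0,0,0,0,0,0]
    - [0,0,0,0,0,0]
  claw: 0.25
  newtons: 30

```text
clock: 5.22
tcp_pos: [0.3641, -0.2853, 0.0046]
orientation: [1.6, 2.702, -0.001]
contact_force: [-0.6, 0.2, 6.5]
grip_width: 0.0318
gripper_force: 30.0
```

Emit:
apply_moves:
  rows:
    - [0,0,-0.04,0,0,0]
    - [0,0,-0.16,0,0,0]
    - [0,0,-0.28,0,0,0]
    - [0,0,-0.28,0,0,0]
    - [0,0,-0.28,0,0,0]

```text
clock: 5.85
tcp_pos: [0.3633, -0.2849, 0.0737]
orientation: [-1.601, -2.703, 0.0]
contact_force: [0.3, 0.1, -1.1]
grip_width: 0.032
gripper_force: 30.3
```

```bash
python3 mv.py .5064,-.1586,.075,72.5; python3 - <<'E'
from ov import *
o=r.get_obs();M=rot(o["orientation"]);t=o["tcp_pos"];a=np.arctan2(M[1,1],M[0,1])
b=[PACK[0]+np.array([0,0,t[2]-.0045])]
overlay("ov2.png",[(b,(.364,-.2855,a),(.364,-.2855,t[2])),(TRAY,(.4328,-.1355,-.305),(.49,-.15,.01))],z=6,half=(25,25))
E
```

```text
{'clock': 5.85, 'joints': [0.894, 0.399, -0.431, 2.16, 0.277, 0.635, 0.769], 'tcp_pos': [0.363, -0.285, 0.074], 'orientation': [-1.601, -2.703, 0.0], 'contact_force': [0.306, 0.067, -1.142], 'grip_width': 0.032}
th 28.725235087062185 tilt [-1.97312091e-04 -7.52730510e-05]
[0.168, 0.7446, -0.0053, -0.0001, -0.0001, -0.4864]
```

View pics/ov2.png

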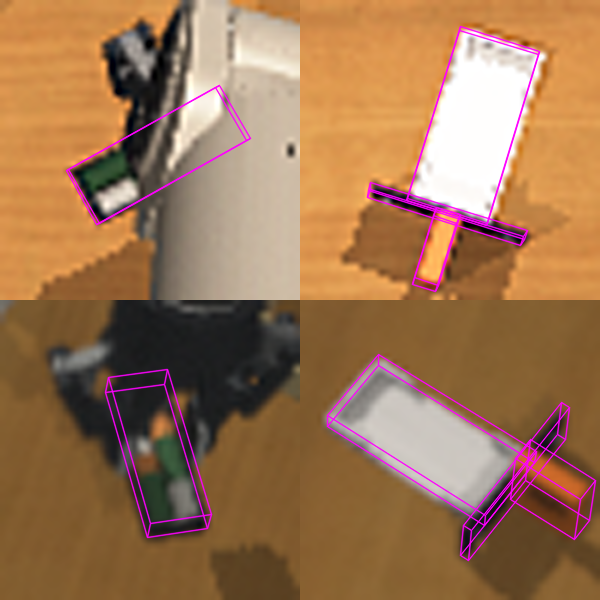

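```bash
python3 - <<'E'
from fit import *
for n in("top","side"):
    p=r.grab_frame(n); h=cv2.cvtColor(p["pixels"],cv2.COLOR_RGB2HSV)
    m=(cv2.inRange(h,(0,0,90),(180,75,255))>0).astype(np.uint8)
    g=render(p,[TRAY[2]],(.4328,-.136,-.305)); m=m*(cv2.dilate((g>.1).astype(np.uint8),np.ones((7,7)))); 
    k,l,s,c=cv2.connectedComponentsWithStats(m); i=1+np.argmax(s[1:,4]); m=(l==i).astype(np.float32)
    print(n,m.sum(),g.sum(),*fit([(p,m)],[TRAY[2]],(.4328,-.136,-.305)))
E
```

```text
top 423.0 430.20312 [ 0.4332 -0.1368 -0.316 ] 27.34375
side 422.0 480.90625 [ 0.4408 -0.1332 -0.3287] 65.09375
```

```bash
python3 mv.py .506,-.160,.080,72.1
```

```text
{'clock': 6.05, 'joints': [0.893, 0.4, -0.431, 2.16, 0.277, 0.635, 0.769], 'tcp_pos': [0.363, -0.285, 0.073], 'orientation': [-1.6, -2.702, -0.0], 'contact_force': [0.179, 0.488, -0.678], 'grip_width': 0.033}
th 28.74718160759936 tilt [-0.00128391  0.0010622 ]
[0.162, 0.7404, -0.0281, 0.0, -0.0011, -0.4817]
```

Emit:
apply_moves:
  rows:
    - [0.03,0.15,-0.028,0,0,-0.1]
    - [0.065,0.3,-0.028,0,0,-0.2]
    - [0.1,0.45,-0.028,0,0,-0.3]
    - [0.13,0.6,-0.028,0,0,-0.4]
    - [0.162,0.74,-0.028,0,0,-0.482]

```text
clock: 6.68
tcp_pos: [0.5071, -0.1594, 0.0801]
orientation: [-0.481, -3.104, -0.001]
contact_force: [-1.4, 0.3, -0.8]
grip_width: 0.0322
gripper_force: 30.3
```

Emit:
apply_moves:
  rows:
    - [0,0,0,0,0,0]
    - [0,0,0,0,0,0]

```text
clock: 6.92
tcp_pos: [0.5055, -0.1607, 0.08]
orientation: [-0.489, -3.101, 0.0]
contact_force: [0.1, 0.2, -1.6]
grip_width: 0.0322
gripper_force: 30.3
```

```bash
python3 mv.py .506,-.160,.030,72.1;  python3 mv.py .506,-.160,.0085,72.1
```

```text
{'clock': 6.925, 'joints': [0.682, 0.519, -0.62, 1.991, 0.429, 0.765, 1.066], 'tcp_pos': [0.506, -0.161, 0.08], 'orientation': [-0.489, -3.101, 0.0], 'contact_force': [0.093, 0.18, -1.58], 'grip_width': 0.032}
th 72.0631680780956 tilt [-0.00187077  0.00018508]
[-0.0012, 0.0033, 0.2001, -0.0003, -0.0012, -0.0004]
{'clock': 6.925, 'joints': [0.682, 0.519, -0.62, 1.991, 0.429, 0.765, 1.066], 'tcp_pos': [0.506, -0.161, 0.08], 'orientation': [-0.489, -3.101, 0.0], 'contact_force': [0.093, 0.18, -1.58], 'grip_width': 0.032}
th 72.0631680780956 tilt [-0.00187077  0.00018508]
[-0.0014, 0.0034, 0.2861, -0.0003, -0.0012, -0.0004]
```

Emit:
apply_moves:
  rows:
    - [0,0.003,0.1,0,0,0]
    - [0,0.003,0.2,0,0,0]
    - [0,0.003,0.2,0,0,0]
    - [0,0.003,0.2,0,0,0]

```text
clock: 7.42
tcp_pos: [0.5066, -0.1604, 0.0313]
orientation: [0.49, 3.103, -0.001]
contact_force: [-0.5, -0.3, -0.3]
grip_width: 0.032
gripper_force: 30.2
```

```bash
python3 - <<'E'
from ov import *
o=state();M=rot(o["orientation"]);t=o["tcp_pos"];a=np.arctan2(M[1,1],M[0,1])
b=[PACK[0]+np.array([0,0,t[2]-.0045])]
overlay("ov3.png",[(b,(t[0],t[1],a),(.5,-.155,.02)),(TRAY,(.433,-.1365,-.312),(.5,-.155,.01))],z=6,half=(28,25))
E
```

```text
{'clock': 7.425, 'joints': [0.637, 0.592, -0.568, 2.013, 0.502, 0.675, 1.003], 'tcp_pos': [0.507, -0.16, 0.031], 'orientation': [0.49, 3.103, -0.001], 'contact_force': [-0.455, -0.328, -0.298], 'grip_width': 0.032}
```

View pics/ov3.png

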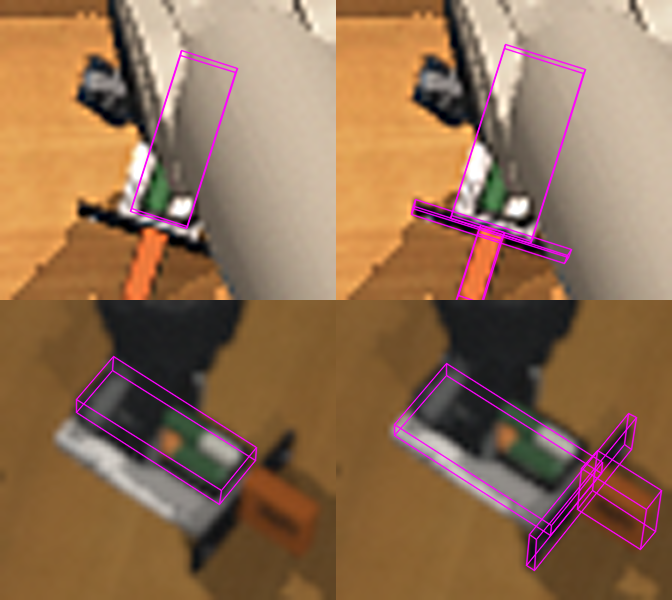

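Emit:
apply_moves:
  rows:
    - [0,0,0.03,0,0,0]
    - [0,0,0.06,0,0,0]
    - [0,0,0.078,0,0,0]
    - [0,0,0.088,0,0,0]
    - [0,0,0.088,0,0,0]

```text
clock: 8.15
tcp_pos: [0.5066, -0.1597, 0.0086]
orientation: [-0.488, -3.103, -0.0]
contact_force: [0.3, 0.2, -1.0]
grip_width: 0.0324
gripper_force: 30.3
```

Emit:
apply_moves:
  rows:
    - [0,0,0.004,0,0,0]
    - [0,0,0.006,0,0,0]
    - [0,0,0.006,0,0,0]

```text
clock: 8.52
tcp_pos: [0.5069, -0.1597, 0.0076]
orientation: [0.488, 3.103, -0.0]
contact_force: [-1.4, 1.6, 4.1]
grip_width: 0.0325
gripper_force: 30.7
```

Emit:
apply_moves:
  rows:
    - [0,0,0,0,0,0]
    - [0,0,0,0,0,0]
    - [0,0,0,0,0,0]
  claw: 0.5

```text
clock: 8.9
tcp_pos: [0.5067, -0.1598, 0.0072]
orientation: [0.488, 3.103, 0.0]
contact_force: [0.5, -0.4, -0.9]
grip_width: 0.0427
gripper_force: 0.0
```

Emit:
apply_moves:
  rows:
    - [0,0,-0.08,0,0,0]
    - [0,0,-0.25,0,0,0]
    - [0,0,-0.45,0,0,0]
    - [0.35,0,-0.45,0,0,0]
    - [0.35,0,-0.45,0,0,0]

```text
clock: 9.52
tcp_pos: [0.4208, -0.1323, 0.1211]
orientation: [-0.487, -3.103, 0.003]
contact_force: [-0.4, 0.0, 0.6]
grip_width: 0.0431
gripper_force: 0.0
```

```bash
python3 mv.py .433,-.1365,.10,72.1; python3 - <<'E'
from ov import *
q=(.433,-.1365,-.312)
b=[PACK[0][:,[1,0,2]]+np.array([.077,0,.003])]
overlay("ov4.png",[(b,q,(.5,-.155,.02)),(TRAY,q,(.5,-.155,.01))],z=6,half=(28,25))
E
```

```text
{'clock': 9.525, 'joints': [0.781, 0.331, -0.713, 2.159, 0.319, 0.754, 1.118], 'tcp_pos': [0.421, -0.132, 0.121], 'orientation': [-0.487, -3.103, 0.003], 'contact_force': [-0.436, 0.013, 0.55], 'grip_width': 0.043}
th 72.15839522346113 tilt [-0.00059869 -0.00185919]
[-0.0516, -0.0009, 0.0843, -0.0012, 0.0, 0.0006]
```

View pics/ov4.png

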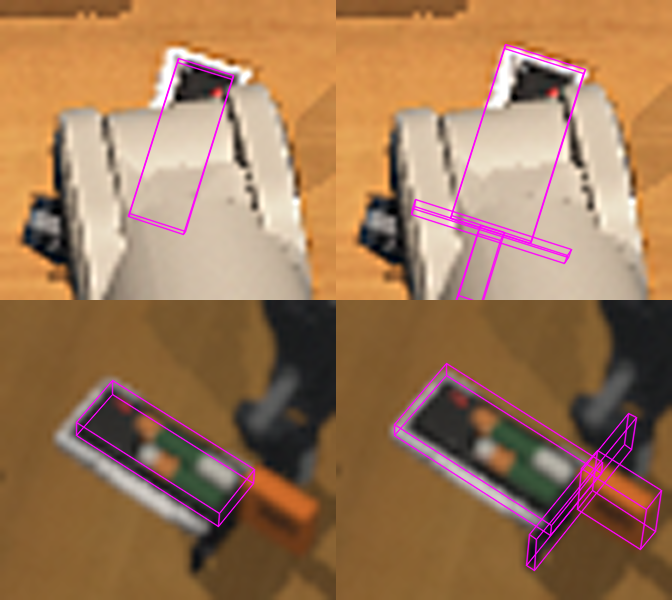

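Emit:
apply_moves:
  rows:
    - [-0.03,0,-0.02,0,0,0]
    - [-0.045,0,0.1,0,0,0]
    - [-0.045,0,0.25,0,0,0]
    - [-0.045,0,0.4,0,0,0]
    - [-0.045,0,0.4,0,0,0]

```text
clock: 10.25
tcp_pos: [0.4343, -0.136, 0.0183]
orientation: [-0.487, -3.1, -0.002]
contact_force: [-0.1, 0.1, -0.1]
grip_width: 0.0427
gripper_force: 0.0
```

Emit:
apply_moves:
  rows:
    - [0,0,0,0,0,0]
    - [0,0,0,0,0,0]
    - [0,0,0,0,0,0]
    - [0,0,0,0,0,0]
    - [0,0,0,0,0,0]
  claw: 0
  newtons: 40

```text
clock: 10.88
tcp_pos: [0.4358, -0.1365, 0.0212]
orientation: [0.488, 3.1, -0.001]
contact_force: [0.3, 0.2, 7.6]
grip_width: 0.0134
gripper_force: 41.0
```

```bash
python3 mv.py .45,-.115,.021,80 .475,-.0925,.021,90 .609,-.0925,.021,90
```

```text
{'clock': 10.875, 'joints': [0.642, 0.525, -0.571, 2.189, 0.535, 0.561, 0.929], 'tcp_pos': [0.436, -0.137, 0.021], 'orientation': [0.488, 3.1, -0.001], 'contact_force': [0.293, 0.213, 7.568], 'grip_width': 0.013}
th 72.12356807679143 tilt [ 0.00346372 -0.00092147]
[-0.0276, 0.0995, 0.001, -0.0, 0.0023, -0.0875]
[-0.0952, 0.2158, 0.0012, -0.0002, 0.0023, -0.1986]
[-0.6053, 0.3804, 0.0031, -0.0002, 0.0023, -0.1986]
```

Emit:
apply_moves:
  rows:
    - [0,0,-0.003,0,0,0]
    - [-0.014,0.05,-0.003,0,0,-0.044]
    - [-0.028,0.1,-0.003,0,0,-0.088]
    - [-0.06,0.16,-0.003,0,0,-0.144]
    - [-0.095,0.216,-0.003,0,0,-0.199]

```text
clock: 11.5
tcp_pos: [0.4729, -0.0942, 0.0214]
orientation: [0.002, -3.14, 0.006]
contact_force: [-4.3, -5.1, 10.5]
grip_width: 0.0134
gripper_force: 41.7
```

Emit:
apply_moves:
  rows:
    - [0,0,0,0,0,0]
    - [0,0,0,0,0,0]

```text
clock: 11.75
tcp_pos: [0.4748, -0.0916, 0.0212]
orientation: [-0.001, 3.138, 0.001]
contact_force: [3.4, 2.5, 4.7]
grip_width: 0.0134
gripper_force: 40.6
```

```bash
python3 mv.py .475,-.0925,.021,90; cat > e.py <<'E'
from ov import *
import sys
o=r.get_obs();t=o["tcp_pos"];M=rot(o["orientation"]);a=np.arctan2(M[1,1],M[0,1])-np.pi/2
q=(t[0]-.002,t[1],a)
overlay(sys.argv[1],[(TRAY+[PACK[0][:,[1,0,2]]+np.array([.077,0,.003])],q,(t[0]+.08,t[1],.01)),(DOCK,(.6355,-.0923,0.003),(.66,-.092,.03))],z=6,half=(28,25))
E
python3 e.py ov5.png
```

```text
{'clock': 11.75, 'joints': [0.589, 0.576, -0.647, 2.124, 0.596, 0.623, 1.093], 'tcp_pos': [0.475, -0.092, 0.021], 'orientation': [-0.001, 3.138, 0.001], 'contact_force': [3.428, 2.526, 4.652], 'grip_width': 0.013}
th 90.03742259758224 tilt [0.00314785 0.00080296]
[-0.001, -0.0034, 0.0009, 0.0005, 0.002, 0.0004]
```

View pics/ov5.png

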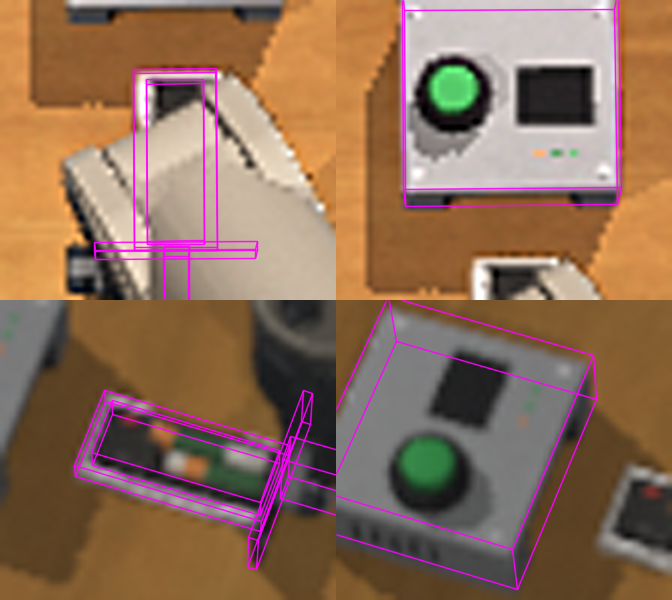

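Emit:
apply_moves:
  rows:
    - [-0.08,-0.003,0,0,0,0]
    - [-0.16,-0.003,0,0,0,0]
    - [-0.24,-0.003,0,0,0,0]
    - [-0.32,-0.003,0,0,0,0]
    - [-0.4,-0.003,0,0,0,0]

```text
clock: 12.48
tcp_pos: [0.5678, -0.0912, 0.0192]
orientation: [0.005, -3.132, -0.001]
contact_force: [-2.4, 6.3, -1.4]
grip_width: 0.0134
gripper_force: 44.9
```

Emit:
apply_moves:
  rows:
    - [-0.04,0,0,0,0,0]
    - [-0.08,0,0,0,0,0]
    - [-0.12,0,0,0,0,0]
    - [-0.135,0,0,0,0,0]
    - [-0.14,0,0,0,0,0]

```text
clock: 13.1
tcp_pos: [0.6033, -0.0903, 0.0191]
orientation: [0.004, -3.132, -0.003]
contact_force: [-8.7, 6.3, 8.0]
grip_width: 0.0138
gripper_force: 44.8
```

```bash
python3 mv.py .6105,-.0923,.021,90
```

```text
{'clock': 13.1, 'joints': [0.506, 0.73, -0.632, 1.816, 0.579, 0.799, 1.149], 'tcp_pos': [0.603, -0.09, 0.019], 'orientation': [0.004, -3.132, -0.003], 'contact_force': [-8.683, 6.349, 8.001], 'grip_width': 0.014}
th 90.15885431823286 tilt [-0.00974731  0.00191635]
[-0.0289, -0.0082, -0.0078, 0.0012, -0.0062, 0.0018]
```

Emit:
apply_moves:
  rows:
    - [-0.004,0.006,0,0,0,0]
    - [-0.01,0.008,0,0,0,0]
    - [-0.014,0.008,0,0,0,0]
    - [-0.014,0.008,0,0,0,0]

```text
clock: 13.6
tcp_pos: [0.6077, -0.09, 0.0191]
orientation: [0.002, -3.134, -0.001]
contact_force: [-4.7, 4.1, 2.0]
grip_width: 0.0136
gripper_force: 43.9
```

```bash
python3 mv.py .6105,-.0923,.021,90; python3 - <<'E'
from ov import *
q=(.6085,-.0905,0)
overlay("ov6.png",[(TRAY[:2]+DOCK*0,q,(.62,-.09,.02)),([DOCK[0]],(.6355,-.0913,0.003),(.62,-.092,.03))],z=6,half=(28,25))
E
```

```text
{'clock': 13.6, 'joints': [0.502, 0.734, -0.63, 1.807, 0.58, 0.802, 1.147], 'tcp_pos': [0.608, -0.09, 0.019], 'orientation': [0.002, -3.134, -0.001], 'contact_force': [-4.714, 4.078, 2.025], 'grip_width': 0.014}
th 90.09074665425284 tilt [-0.00775311  0.00041512]
[-0.0113, -0.0093, -0.0078, 0.0003, -0.0049, 0.001]
```

View pics/ov6.png

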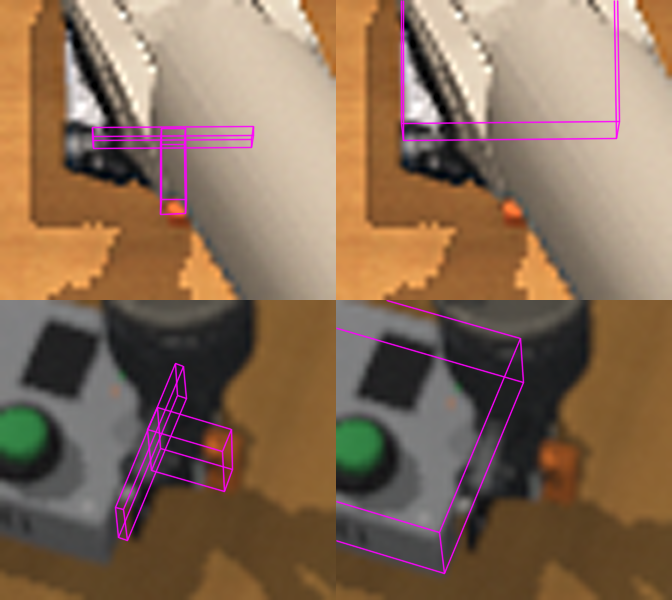

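Emit:
apply_moves:
  rows:
    - [-0.006,0.005,0,0,0,0]
    - [-0.012,0.008,0,0,0,0]
    - [-0.018,0.008,0,0,0,0]
    - [-0.024,0.008,0,0,0,0]
    - [-0.024,0.008,0,0,0,0]

```text
clock: 14.32
tcp_pos: [0.6135, -0.0895, 0.0192]
orientation: [0.001, -3.133, 0.002]
contact_force: [-9.7, 0.6, 3.0]
grip_width: 0.0131
gripper_force: 43.9
```

Emit:
apply_moves:
  rows:
    - [-0.006,0,0,0,0,0]
    - [-0.012,0,0,0,0,0]
    - [-0.018,0,0,0,0,0]
    - [-0.024,0,0,0,0,0]
    - [-0.024,0,0,0,0,0]

```text
clock: 14.95
tcp_pos: [0.6138, -0.0896, 0.0193]
orientation: [0.001, -3.121, 0.006]
contact_force: [-29.1, 0.7, 22.9]
grip_width: 0.0133
gripper_force: 46.9
```

Emit:
apply_moves:
  rows:
    - [0.012,0,0,0,0,0]
    - [0.022,0,0,0,0,0]
    - [0.022,0,0,0,0,0]

```text
clock: 15.32
tcp_pos: [0.6136, -0.0895, 0.0192]
orientation: [0.001, -3.132, 0.002]
contact_force: [-11.6, 0.6, 3.8]
grip_width: 0.0139
gripper_force: 44.0
```

Emit:
apply_moves:
  rows:
    - [0,0,0,0,0,0]
    - [0,0,0,0,0,0]
    - [0,0,0,0,0,0]
  claw: 0.45

```text
clock: 15.7
tcp_pos: [0.617, -0.0908, 0.0198]
orientation: [-0.002, -3.139, 0.003]
contact_force: [-4.4, -1.7, -1.9]
grip_width: 0.0383
gripper_force: 2.4
```

Emit:
apply_moves:
  rows:
    - [0,0,-0.1,0,0,0]
    - [0,0,-0.3,0,0,0]
    - [0,0,-0.4,0,0,0]
    - [0.25,0,-0.45,0,0,0]
    - [0.5,0,-0.45,0,0,0]

```text
clock: 16.32
tcp_pos: [0.4957, -0.0888, 0.1347]
orientation: [-0.0, 3.136, -0.0]
contact_force: [0.1, -0.6, 0.4]
grip_width: 0.0385
gripper_force: 0.0
```

```bash
python3 - <<'E'
from ov import *
state()
overlay("ov7.png",[(TRAY[:2],(.609,-.0905,0),(.62,-.09,.02)),([DOCK[0]],(.636,-.0913,0.003),(.62,-.092,.03))],z=6,half=(28,25))
E
```

```text
{'clock': 16.325, 'joints': [0.695, 0.426, -0.783, 2.014, 0.399, 0.851, 1.261], 'tcp_pos': [0.496, -0.089, 0.135], 'orientation': [-0.0, 3.136, -0.0], 'contact_force': [0.118, -0.6, 0.357], 'grip_width': 0.038}
```

View pics/ov7.png

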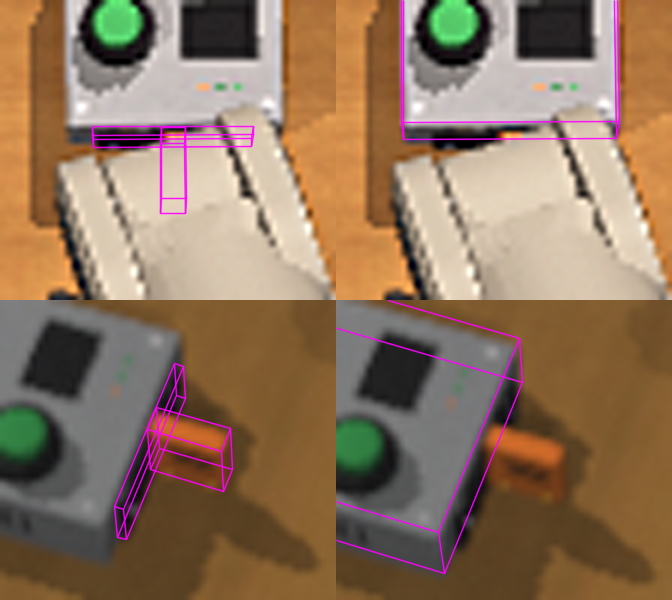

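```bash
python3 mv.py .692,-.059,.10,90; python3 - <<'E'
from h import *
P={n:r.grab_frame(n) for n in("top","side")};c={}
for n,p in P.items():
    h=cv2.cvtColor(p["pixels"],cv2.COLOR_RGB2HSV); u=proj(p,(.692,-.06,.055)).astype(int)
    g=cv2.inRange(h,(45,100,40),(80,255,255)); k=np.zeros_like(g);k[u[1]-9:u[1]+10,u[0]-9:u[0]+10]=1
    M=cv2.moments(g*k,True); c[n]=(M["m10"]/M["m00"],M["m01"]/M["m00"])
print(tri(P["top"],c["top"],P["side"],c["side"]))
E
```

```text
{'clock': 16.425, 'joints': [0.697, 0.423, -0.782, 2.026, 0.398, 0.854, 1.261], 'tcp_pos': [0.487, -0.09, 0.132], 'orientation': [0.001, -3.134, 0.005], 'contact_force': [1.007, -0.133, -0.627], 'grip_width': 0.038}
th 90.04406325390208 tilt [-0.00737222 -0.00318152]
[-0.8215, 0.1225, 0.1204, -0.002, -0.0047, 0.0005]
[ 0.69178433 -0.05869655  0.05446218]
```

Button top is at about (0.692, −0.059, 0.055). I approach it with shut fingers.

Emit:
apply_moves:
  rows:
    - [-0.21,0.03,0,0,-0.004,0]
    - [-0.42,0.06,0.02,0,-0.004,0]
    - [-0.63,0.1,0.06,-0.002,-0.005,0]
    - [-0.821,0.124,0.12,-0.002,-0.005,0]
    - [-0.821,0.124,0.12,-0.002,-0.005,0]
  claw: 0

```text
clock: 17.15
tcp_pos: [0.7038, -0.0563, 0.1013]
orientation: [-0.0, 3.132, 0.009]
contact_force: [-0.6, 0.6, 0.1]
grip_width: 0.0004
gripper_force: 0.0
```

Emit:
apply_moves:
  rows:
    - [0,0,0,0,0,0]
    - [0,0,0,0,0,0]

```text
clock: 17.4
tcp_pos: [0.6997, -0.0583, 0.1038]
orientation: [-0.0, 3.133, 0.004]
contact_force: [-0.9, -0.7, -0.4]
grip_width: -0.0
gripper_force: 0.0
```

```bash
python3 mv.py .692,-.059,.062,90; python3 - <<'E'
from fit import *
p=r.grab_frame("side"); h=cv2.cvtColor(p["pixels"],cv2.COLOR_RGB2HSV)
for n in("side","top"):
    p=r.grab_frame(n); print(n,[(round(d["conf"],2),np.round(d["point"],1),onz(p,d["point"],.04)) for d in r.landmark_of(p,"tray_handle")],proj(p,(.609,-.0905,.04)))
E
```

```text
{'clock': 17.4, 'joints': [0.438, 0.741, -0.679, 1.556, 0.518, 1.022, 1.186], 'tcp_pos': [0.7, -0.058, 0.104], 'orientation': [-0.0, 3.133, 0.004], 'contact_force': [-0.9, -0.675, -0.426], 'grip_width': -0.0}
th 90.00484366356864 tilt [0.00874201 0.00266311]
[0.0323, -0.0031, 0.1668, 0.0017, 0.0056, 0.0]
side [(0.69, array([230.1, 183.2]), array([ 0.6033, -0.0891,  0.04  ]))] [228.5345 182.3278]
top [(0.46, array([261.2, 173.7]), array([ 0.6098, -0.0966,  0.04  ]))] [259.4025 173.9297]
```

Emit:
apply_moves:
  rows:
    - [0.032,-0.003,0.08,0.002,0.0056,0]
    - [0.032,-0.003,0.167,0.002,0.0056,0]
    - [0.032,-0.003,0.175,0.002,0.0056,0]
    - [0.032,-0.003,0.18,0.002,0.0056,0]

```text
clock: 18.15
tcp_pos: [0.6915, -0.0588, 0.0613]
orientation: [-0.0, -3.139, 0.004]
contact_force: [-17.1, -3.4, 40.4]
grip_width: 0.0001
gripper_force: 20.6
```

Emit:
apply_moves:
  rows:
    - [0,0,-0.01,0,0,0]
    - [0,0,-0.016,0,0,0]
    - [0,0,-0.016,0,0,0]

```text
clock: 18.52
tcp_pos: [0.6912, -0.0588, 0.062]
orientation: [0.001, -3.139, 0.002]
contact_force: [-5.6, -1.2, 14.0]
grip_width: 0.0
gripper_force: 6.9
```

Emit:
apply_moves:
  rows:
    - [0,0,-0.006,0,0,0]
    - [0,0,-0.006,0,0,0]

```text
clock: 18.77
tcp_pos: [0.6912, -0.0588, 0.0623]
orientation: [0.001, -3.139, 0.001]
contact_force: [-2.7, -0.6, 4.1]
grip_width: 0.0
gripper_force: 1.9
```

Emit:
apply_moves:
  rows:
    - [0,0,-0.006,0,0,0]
    - [0,0,-0.006,0,0,0]

```text
clock: 19.02
tcp_pos: [0.6919, -0.0585, 0.0646]
orientation: [0.001, -3.14, -0.0]
contact_force: [-2.1, -1.2, 2.9]
grip_width: -0.0
gripper_force: 1.4
```

Emit:
apply_moves:
  rows:
    - [0,0,-0.006,0,0,0]
    - [0,0,-0.006,0,0,0]

```text
clock: 19.27
tcp_pos: [0.6923, -0.0583, 0.0665]
orientation: [0.001, -3.141, -0.0]
contact_force: [-1.2, -0.5, 1.3]
grip_width: 0.0001
gripper_force: 0.9
```

Emit:
apply_moves:
  rows:
    - [0,0,-0.012,0,0,0]
    - [0,0,-0.012,0,0,0]

```text
clock: 19.52
tcp_pos: [0.6924, -0.0582, 0.0697]
orientation: [0.001, -3.141, -0.001]
contact_force: [-0.2, -0.3, -0.4]
grip_width: 0.0001
gripper_force: 0.0
```

The force profile (4 N at 62 mm, falling to 0 at 68 mm) matches a full press and release. I retreat clear to check the result.

Emit:
apply_moves:
  rows:
    - [0,0,-0.2,0,0,0]
    - [0,-0.1,-0.4,0,0,0]
    - [0.1,-0.35,-0.5,0,0,0]
    - [0.3,-0.6,-0.5,0,0,0]
    - [0.4,-0.85,-0.5,0,0,0]

```text
clock: 20.15
tcp_pos: [0.6045, -0.245, 0.1949]
orientation: [0.002, -3.141, 0.001]
contact_force: [0.5, -0.2, -0.3]
grip_width: -0.0001
gripper_force: 0.0
```

Emit:
apply_moves:
  rows:
    - [0.2,-0.25,0,0,0,0]
    - [0.4,-0.5,0,0,0,0]
    - [0.4,-0.6,0,0,0,0]
    - [0.4,-0.6,0,0,0,0]

```text
clock: 20.65
tcp_pos: [0.5017, -0.4005, 0.1936]
orientation: [-0.015, -3.139, 0.004]
contact_force: [0.7, 0.3, -0.1]
grip_width: 0.0001
gripper_force: 0.0
```

```bash
python3 - <<'E'
from ov import *
state()
b=[box(-.019,.022,-.007,.007,.01,.054)]
for n in("top","side"):
    p=r.grab_frame(n); h=cv2.cvtColor(p["pixels"],cv2.COLOR_RGB2HSV)
    m=cv2.inRange(h,(3,150,70),(16,255,255)); u=proj(p,(.6,-.09,.04)).astype(int)
    k=np.zeros_like(m);k[u[1]-14:u[1]+15,u[0]-14:u[0]+15]=1; m=((m>0)*k).astype(np.float32)
    print(n,m.sum(),render(p,b,(.609,-.0905,0)).sum(),fit([(p,m)],b,(.609,-.0905,0)))
    q=mask(p,"bay_mouth",proj(p,(.69,-.092,.03)),20)
    if q is not None: print("dock",fit([(p,q)],DOCK,(.636,-.0913,0)))
overlay("ov8.png",[(TRAY[:2],(.609,-.0905,0),(.62,-.09,.02)),([DOCK[0]],(.636,-.0913,0.003),(.62,-.092,.03))],z=6,half=(28,25))
E
```

```text
{'clock': 20.65, 'joints': [1.076, 0.556, -0.71, 1.638, 0.4, 1.099, 1.816], 'tcp_pos': [0.502, -0.401, 0.194], 'orientation': [-0.015, -3.139, 0.004], 'contact_force': [0.734, 0.302, -0.101], 'grip_width': 0.0}
top 588.0 62.671875 (array([ 0.5819, -0.082 ,  1.2585]), np.float64(507.203125))
dock (array([ 0.6328, -0.0916,  0.0003]), np.float64(95.171875))
side 561.0 145.8125 (array([ 0.6066, -0.0892,  0.103 ]), np.float64(427.171875))
dock (array([ 0.6362, -0.0898,  0.0256]), np.float64(102.78125))
```

View pics/ov8.png

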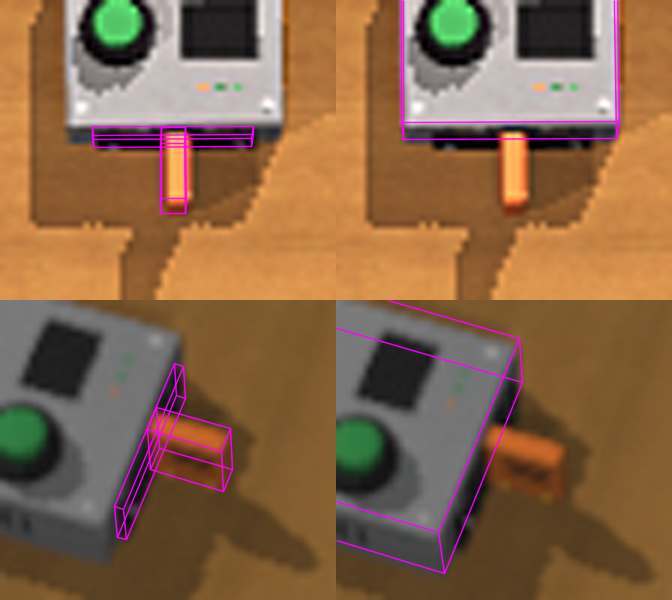

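```bash
python3 -c "
from bench import r
print(r.hand_in())"
```

```text
the job is handed in; nothing more can be done
None
```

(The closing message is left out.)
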